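Take the strainer cap out of the irrigation filter

TASK

The strainer in the bench's irrigation filter needs rinsing. Push the release pad beside the filter all the way down (it stays down), twist the cap anticlockwise, seen from above, until its lugs meet the gaps and you feel it free to come up, then lift it straight out, stand it upright on the floor of the undivided tub and let go. Never pull or twist hard against the housing, set the cap down softly and leave the loose pots alone.

Things in the scene. Friction and masses are not known exactly. Their poses are not given: they have to be found in the camera images.
- mount: Filter housing fixed to the bench: upright grey round body, 92 mm wide, 100 mm high, on a 116 mm round foot, with a short white pipe on its +y and -y sides (to 95 mm from the axis, 62 mm high). Origin on the cap's axis at the bench top; z up; +x points to the release pad; yaw within 0.6 rad of the world's. A sprung plate inside pushes the cap up with about 12 N.
- cap: Loose white strainer cap, about 0.24 kg, locked in the housing at the start with its origin 26 mm above the mount's and yawed about -0.26 rad to it. Origin: centre of the underside of its steel strainer (40 mm wide, 60 mm long); z up, x along the grip bar to the tab. A flange 80 mm wide lies 78-86 mm up, the whole is 115 mm high. Lifted 80 mm it is clear of the housing.
- cap_grip (a point): Centre of the cap's grip bar, on its axis, 100 mm above the cap's origin. The bar is 52 mm long in the cap's x, 16 mm thick in y and stands 29 mm above the flange. Turning takes about 0.1 to 0.2 N m. With the lugs at the gaps the spring lifts a free cap by 9 mm, and a held one rises freely with a light pull; anywhere else a light pull is stopped hard within 1 mm.
- cap_tab (a point): Outer end of the tab on the cap's flange, 52 mm from the axis along the cap's +x, 82 mm up. The tab is 12 mm wide, 8 mm thick. Locked, it is trapped with 2 mm of play between a fixed block (clockwise of it) and the release's dog (anticlockwise of it); with the release down it passes over the dog.
- cap_lugs (a point): Point on the cap's axis between its two lugs (at +x and -x, reaching 34 mm out, hidden in the housing), 65 mm up. The anticlockwise turn from locked to the gaps is 0.85 to 1.5 rad, differs per unit, cannot be seen and must be felt. There is no stop: the lugs are free only within about 0.06 rad of the gaps and lock again beyond. From the locked height, 15 mm of lift brings them out.
- release (a joint): The release's travel: 0 is up (locked), 0.010 m is fully down; from about 0.007 the tab can pass. It moves straight down with about 4 N of friction plus 40 N per m/s, has no return spring and stays where it is left; at 0.010 it meets a hard stop.
- release_pad (a point): Centre of the top of the release pad, a black disc of 26 mm diameter, 74 mm from the cap's axis along the mount's +x, 116 mm above the bench when up; it moves with the pad.
- tub: Undivided open tub fixed to the bench, 200 mm (x) by 160 mm (y) by 45 mm high outside, walls and floor 5 mm thick. Origin: centre of its underside; z up. It may stand on either side of the filter.
- seed_tray: Tray of the tub's outer size but with dividers that make 12 cells; fixed. Not to be used. Origin: centre of its underside.
- pot: Loose open pot, 84 mm wide and 80 mm high, behind the filter. Leave alone. Origin: centre of its underside.
- pot_stack: Loose stack of white pots, 82 mm wide and 104 mm high, behind the filter. Leave alone. Origin: centre of its underside.
Not all that is in view belongs to the job. Leave any black or blue look-alike of the cap alone.

How it is judged (in metres and radians):
On the way, in this order (a step that is already met when the one before it is completed fails the run):
1. the release is pushed down (value of joint release above 0.007 m), for 0.1 s.
2. the cap is twisted towards the gaps while still seated in the housing (angle between the x axis of cap and the x axis of mount, either way round above 0.45 rad and z of cap in the frame of mount below 0.045 m), for 0.1 s.
3. the cap is lifted clear of the housing, upright (z of cap in the frame of mount above 0.1 m and angle between cap's own z axis and vertical below 0.25 rad), for 0.1 s.
At the end, for the whole second after the job is handed in: The cap stands upright (within 0.08 rad) and at rest on the floor of the undivided tub (its underside within 5 mm of the tub's floor, anywhere inside the walls), released; the release is still down (over 7 mm) (x of cap in the frame of tub between -0.075 and 0.075 m and y of cap in the frame of tub between -0.055 and 0.055 m and z of cap in the frame of tub below 0.01 m and angle between cap's own z axis and vertical below 0.08 rad and linear speed of cap below 0.02 m/s and value of joint release above 0.007 m); the robot touches nothing.
It fails at once if the cap is forced against the housing, by pulling or twisting, with more than 50 N in all (about 22 N of it is the spring's) (contact force between cap and mount above 50 N).
It fails at once if the robot presses on the housing or its release with more than 30 N (contact force between any of the arm, the fingers and mount above 30 N).
It fails at once if the cap is rammed into the tub (over 60 N) (contact force between cap and tub above 60 N).
It fails at once if the cap is dropped in the tub (faster than 0.3 m/s within 25 mm of its floor) (horizontal distance between cap and tub below 0.12 m and z of cap in the frame of tub below 0.03 m and linear speed of cap above 0.3 m/s).
It fails at once if the pot or the stack is moved more than 20 mm (distance of any of pot, pot_stack from where it was at the start of the episode above 0.02 m).
It also fails if it takes over 67 s, if anything falls off the work surface, if the arm or the gripper's body presses on something with over 40 N, if the wrist force passes 120 N, or if a joint passes its speed limit or range.

ROBOT

A 6-joint arm with a two-finger parallel gripper is mounted at the origin on the work surface. World frame = base frame: x ahead of the robot, y to its left, z up, the work surface at z = 0. Lengths are in mm, angles in degrees, forces in N, time in s.
With the tool pointing down it reaches from about 300 to 850 mm from the base axis. Payload 4.2 kg.
Tool frame: the origin (TCP) lies at the centre of the arm's flange, where the gripper is bolted on; the fingertips stand 191 mm ahead of it and the grasp point (between the pads) lies 172 mm ahead of it; z points along the fingers, y is the direction in which the jaws open and shut (so a half turn about z gives the same grasp; the last joint's range is limited). The gripper opens to 91 mm and grips with 3 to 60 N. Pads are 32 mm wide; open, the fingers measure 118 mm over their backs; the gripper's body (76 mm by 178 mm) begins 60 mm behind the grasp point.
Start: joints at [-65.432, 18.312, 89.639, -0, 72.044, -1.146], TCP at [249.482, -518.056, 404.776] pointing down, gripper open.
Joint ranges: [-177.97, 177.97], [-48.28, 115.42], [12.27, 149.76], [-77.06, 257.06], [2.81, 150.46], [-146.56, 146.56]. Speed limits (degrees/s): [147.25, 147.25, 180, 180, 180, 180].

INTERFACE

Orientations are given as [roll, pitch, yaw] about the fixed x, y, z axes, in that order (R = Rz(yaw) Ry(pitch) Rx(roll)).
In Python, from workcell import status, vision, ticket gives the robot as it stands.
- The arm moves only by the shell command python3 -m jog 'ROWS' [FORCE]. ROWS is JSON, a list of rows, each a list of 7 numbers: the finger opening in m, from 0 to 0.0912, then the shift along the tool's x, y, z in m, then the turn, a rotation vector about the tool's x, y, z in rad. A call has 1 to 12 rows; each row shifts and turns the commanded pose from where the row before left it, along the tool's axes as they then stand; what a row does not reach is not made up. A row lasts 1/8 s, in which the tool goes at most 62.5 mm and 10.7 degrees, less where a joint would pass 70% of its speed; a pose out of reach is approached as far as the arm can. A call with a gripper value outside its range is refused whole. The fingers move at their own pace and stop on an object; FORCE is the grip in N (left out, the last holds). Time passes only in rows, so rows that do not move let the fingers close. It gives the time, the measured TCP pose, the force and the opening at its end, in the units of the state.
- status.state(): the state, without advancing time (a new reading comes with each control period).
- vision.grab_frame(name): name is "side" or "top"; returns a dict with "color" (480x640x3 uint8, blue, green, red), "depth" (480x640 float32, mm along the optical axis (not along the pixel's ray), 0 where there is no reading), "fov_y" (degrees; the focal length in pixels is half the picture's height over the tangent of half this angle, whatever the lens; pixels are square), "cx", "cy" (the principal point, pixels), "pose" (4x4, takes a point from camera to world coordinates). Camera axes: x right, y down, z forward; pixel columns grow to the right and rows downward; lengths in mm; the calibration is good to about 2 mm. A picture is of the moment at which its call begins.
- ticket.job_done(): hands the job in, once; it reports no verdict.
Trained networks look in the newest picture that a camera, given by its name, has taken for a name from the list of things; names that differ only in an ending like _2 or _b are one class to them, and where a whole thing is asked for, a point or a joint stands for the part that bears it (a point fixed in the world has none). Each returns a list of dicts, best first, with "p" (0 to 1); they miss things now and then, are a little off and sometimes report something else, mostly with a low value. They report only what shows in the picture. A call takes as long as a camera call. They do not tell look-alikes from the thing itself.
- vision.find_in(camera, label): "location" ([x, y, z] in mm, in world coordinates, good to about 4 mm: the middle of the surface that is visible of it).
- vision.silhouettes(camera, label): "pixels" (480x640 bool, what is visible of it).
The state is a dict: "time_s": time; "qpos": joint angles; "qvel": joint speeds; "effort": joint torques, N m; "ee_pos": TCP position; "ee_rot": TCP orientation; "force": force on the tool from outside, world axes, zero at the start; "torque": the same for the moment, N m; "gripper_width": finger opening in mm.
Only numpy, scipy, OpenCV 4.12 (cv2) and the standard library are available. Lean on these libraries where they do the work, as an engineer would, in place of code of your own. Each camera call takes 0.05 s, during which the arm holds its last target.

## Working session

There is one attempt and no reset: what is moved stays moved. The work goes in short steps, Python scripts to look and compute and a shell command to move; the robot and the scene stay as the last step left them, time stands still between calls to the robot, and variables do not carry over. Pictures are saved under pics/ and viewed, and the job is handed in when it is done.

```bash
mkdir -p pics; ls; python3 - <<'E'
from workcell import status, vision
import cv2
print(status.state())
for c in ["side","top"]:
    f=vision.grab_frame(c); cv2.imwrite(f"pics/{c}0.png",f["color"])
    print(c,f["fov_y"],f["cx"],f["cy"],f["pose"].round(3).tolist() if hasattr(f["pose"],'round') else f["pose"])
    for l in ["mount","cap","cap_grip","cap_tab","release_pad","tub","seed_tray","pot","pot_stack"]:
        print(l,[(round(d["p"],2),[round(v) for v in d["location"]]) for d in vision.find_in(c,l)][:4])
E
```

```text
pics
{'time_s': 0.0, 'qpos': array([-6.54316145e+01,  1.83508745e+01,  8.97058641e+01, -8.36204509e-04,
        7.20427468e+01, -1.14692070e+00]), 'qvel': array([ 0.01008137,  0.06444169,  0.00062169, -0.0508831 , -0.02412433,
       -0.05928891]), 'effort': array([-2.90194039e-03, -4.12464094e+01, -2.31975406e+01,  7.25193252e-02,
        4.56491055e-02, -1.44087958e-04]), 'ee_pos': array([ 249.4134849 , -517.90733771,  403.93134108]), 'ee_rot': array([-1.79900519e+02, -1.19645709e-03,  2.57155637e+01]), 'force': array([ 0.25457326,  0.84136614, -0.46341432]), 'torque': array([-0.01573886, -0.00709232,  0.06554289]), 'gripper_width': 91.25125086079666}
side 47.0603254797202 315.91982953444335 235.39128630056516 [[-0.973, -0.16, 0.169, 420.953], [-0.232, 0.627, -0.744, 699.596], [0.013, -0.763, -0.647, 721.048], [0.0, 0.0, 0.0, 1.0]]
mount [(0.86, [546, 56, 58])]
cap [(0.72, [542, 30, 114]), (0.55, [748, 8, 89]), (0.23, [505, 276, 1])]
cap_grip [(0.97, [752, 4, 88]), (0.88, [541, 31, 113]), (0.7, [393, 44, 83])]
cap_tab [(0.79, [544, 32, 113]), (0.65, [753, 8, 85]), (0.64, [394, 42, 
[... 184 characters left out ...]
7, -119, 84])]
top 48.54635787860813 329.00563477135256 235.66704772323018 [[0.003, -0.982, 0.188, 379.167], [-1.0, 0.001, 0.024, -20.081], [-0.024, -0.188, -0.982, 1125.102], [0.0, 0.0, 0.0, 1.0]]
mount [(0.71, [530, 19, 57])]
cap [(0.95, [391, 25, 84]), (0.9, [538, 19, 112])]
cap_grip [(0.96, [750, -11, 83]), (0.75, [387, 23, 86]), (0.58, [539, 18, 114])]
cap_tab [(0.85, [394, 20, 86]), (0.74, [746, -10, 80]), (0.72, [772, 122, 37]), (0.58, [538, 21, 116])]
release_pad [(0.69, [540, 18, 110]), (0.59, [603, 39, 116])]
tub [(0.62, [505, 288, 6])]
seed_tray [(0.64, [520, -287, 8]), (0.57, [530, 20, 56])]
pot [(0.91, [772, 121, 35]), (0.39, [539, 18, 117])]
pot_stack [(0.69, [725, -141, 102])]
```

View pics/side0.png

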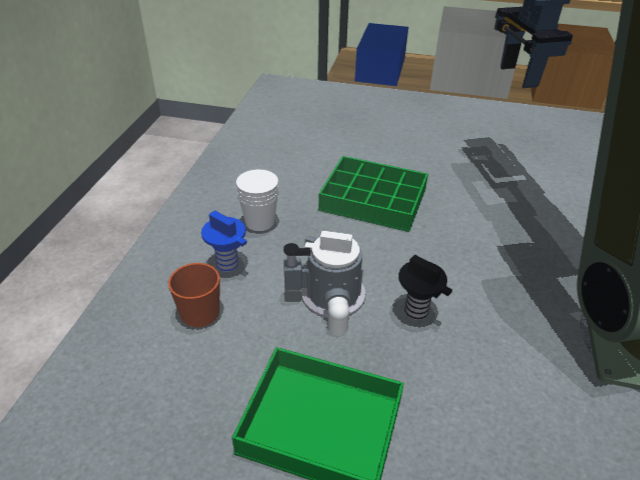

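View pics/top0.png

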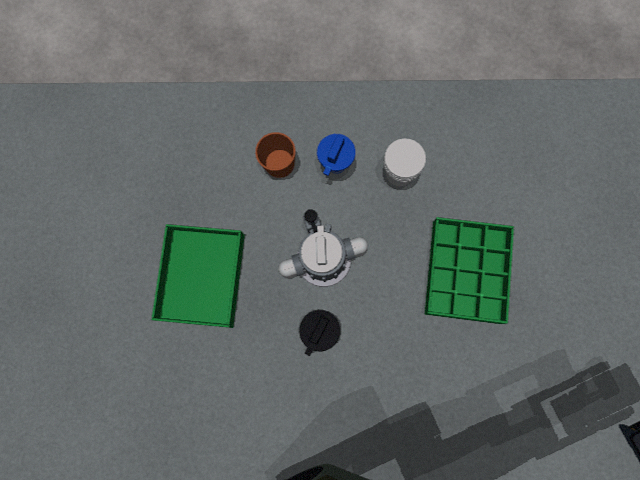

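The side picture shows the tub at (320,415) and the divided tray at (375,190). Things that could be taken for the cap in the top picture are the white cap in the housing (321,253), the blue look-alike (336,153), the black look-alike (320,331) and the white pot stack (405,160). By the description I choose the white one in the grey housing. Next comes a close crop and measurements.

```bash
cat > h.py <<'E'
import numpy as np, cv2
from workcell import status, vision
def grab(c):
    f=vision.grab_frame(c); H,W=f["depth"].shape
    fl=H/2/np.tan(np.radians(f["fov_y"]/2))
    v,u=np.mgrid[0:H,0:W]; d=f["depth"].astype(float)
    P=np.stack([(u-f["cx"])/fl*d,(v-f["cy"])/fl*d,d],-1)
    T=np.array(f["pose"]); P=P@T[:3,:3].T+T[:3,3]; P[d==0]=np.nan
    return f["color"],P
E
python3 - <<'E'
from h import *
for c,(x0,y0,x1,y1) in {"side":(270,200,390,350),"top":(265,195,385,295)}.items():
    im,P=grab(c)
    np.save(f"pics/{c}P.npy",P); np.save(f"pics/{c}C.npy",im)
    k=5 if c=="top" else 4
    cv2.imwrite(f"pics/{c}crop0.png",cv2.resize(im[y0:y1,x0:x1],None,fx=k,fy=k,interpolation=cv2.INTER_CUBIC))
    R=np.hypot(P[...,0]-540,P[...,1]-20)<120
    hsv=cv2.cvtColor(im,cv2.COLOR_BGR2HSV).astype(int); S,V=hsv[...,1],hsv[...,2]
    z=P[...,2]
    def rep(n,m):
        q=P[m]; print(c,n,len(q), np.median(q,0).round(1) if len(q) else '', 'min',q.min(0).round(1),'max',q.max(0).round(1))
        return q
    q=rep("bartop",R&(z>131)&(z<150)&(V>120))
    r=cv2.minAreaRect(q[:,:2].astype(np.float32)); print(r)
    rep("flange",R&(z>104)&(z<117)&(V>150)&(S<60))
    q=rep("pad",(np.hypot(P[...,0]-604,P[...,1]-42)<22)&(z>105)&(z<125)&(V<70))
    print(cv2.minEnclosingCircle(q[:,:2].astype(np.float32)))
    # tub
    g=(hsv[...,0]>45)&(hsv[...,0]<75)&(S>120)&(P[...,1]>120)
    q=rep("tub",g); 
    r=cv2.minAreaRect(q[:,:2].astype(np.float32)); print(r)
    q=rep("floor",g&(z<12)); r=cv2.minAreaRect(q[:,:2].astype(np.float32)); print(r)
E
```

```text
side bartop 295 [541.1  25.1 138.3] min [515.6  11.3 131.1] max [567.6  31.7 141.6]
((541.5191040039062, 21.37978744506836), (51.686500549316406, 19.327159881591797), 2.216460704803467)
side flange 721 [540.8  35.2 110. ] min [502.4  -9.3 105.2] max [593.7  59.6 116.7]
side pad 205 [607.7  41.5 112.8] min [584.2  29.6 105. ] max [623.8  56.8 116. ]
((603.4160766601562, 41.88368225097656), 20.902610778808594)
side tub 16357 [508.8 275.4   4. ] min [397.2 160.2  -2.7] max [610.6 366.   47.2]
((503.2252502441406, 264.2906799316406), (193.55540466308594, 199.2797088623047), 84.90608978271484)
side floor 11571 [504.6 275.4   3.3] min [397.2 160.2  -2.7] max [609.9 361.4  12. ]
((502.39947509765625, 264.23004150390625), (193.20404052734375, 198.0942840576172), 84.6567611694336)
top bartop 220 [542.   19.4 140.7] min [517.3  11.8 136.4] max [567.3  27.1 147.2]
((542.3153076171875, 19.618858337402344), (50.16417694091797, 15.084015846252441), 1.0613420009613037)
top flange 1016 [542.5  20.8 112. ] min [503.7 -18.1 104.3] max [592.9  57.4 116.9]
top pad 168 [609.8  38.5 115.5] min [584.6  28.6 106.2] max [625.7  52.2 121.5]
((604.8988037109375, 38.385475158691406), 20.934490203857422)
top tub 7739 [506.6 284.7   5.7] min [399.6 189.3  -3.2] max [611.9 380.5  50.3]
((506.3937072753906, 285.88140869140625), (177.4900665283203, 199.44593811035156), 84.81813049316406)
top floor 6042 [504.7 283.4   4.9] min [406.  191.3  -3.2] max [607.  380.5  11.9]
((504.6979675292969, 286.5170593261719), (176.86875915527344, 195.8670196533203), 85.03975677490234)
```

View pics/topcrop0.png

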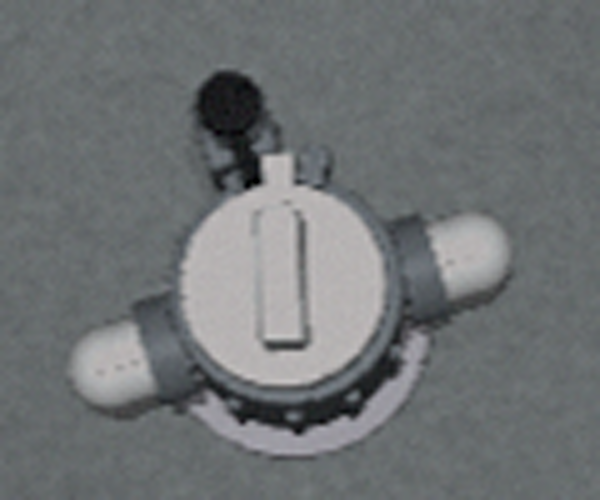

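View pics/sidecrop0.png

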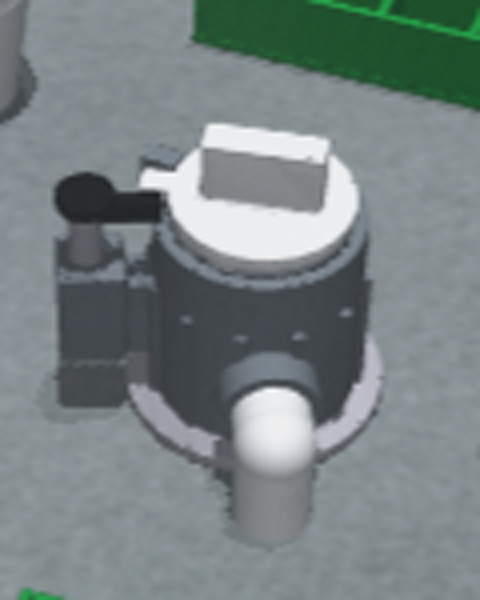

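```bash
python3 - <<'E'
from h import *
for c in ["side","top"]:
    P=np.load(f"pics/{c}P.npy"); im=np.load(f"pics/{c}C.npy"); V=cv2.cvtColor(im,cv2.COLOR_BGR2HSV)[...,2]
    z=P[...,2]
    R=np.hypot(P[...,0]-542,P[...,1]-20)<60
    q=P[R&(z>137)&(z<145)]
    m=q[:,:2].mean(0); w,v=np.linalg.eigh(np.cov(q[:,:2].T)); a=np.degrees(np.arctan2(v[1,1],v[0,1]))
    print(c,"bar top",m.round(1),q[:,2].mean().round(1),"yaw",(a+90)%180-90, cv2.minAreaRect(q[:,:2].astype(np.float32)))
    q=P[(np.hypot(P[...,0]-608,P[...,1]-40)<22)&(z>112)&(z<120)&(V<80)]
    print("pad",len(q),q.mean(0).round(1),q.min(0).round(1),q.max(0).round(1))
    g=(z>40)&(z<50)&(P[...,1]>150)&(P[...,0]<640)
    q=P[g]; print("tub rim",len(q),cv2.minAreaRect(q[:,:2].astype(np.float32)))
    for nm,r in {"black":(390,30),"pipe+":0 or (540,100)}.items():
        q=P[(np.hypot(P[...,0]-r[0],P[...,1]-r[1])<45)&(z>30)]
        print(nm,q.min(0).round(),q.max(0).round())
E
```

```text
side bar top [541.4  21.8] 138.8 yaw 2.1117811134091937 ((541.5748901367188, 21.019573211669922), (51.95302963256836, 19.154409408569336), 0.7180737257003784)
pad 123 [612.1  43.8 113.9] [600.2  31.4 112.1] [623.8  56.2 116.1]
tub rim 1795 ((505.2996826171875, 279.4247741699219), (162.10079956054688, 200.44276428222656), 85.03097534179688)
black [348. -13.  30.] [433.  67. 116.]
pipe+ [502.  55.  30.] [567. 113. 113.]
top bar top [541.9  19.5] 140.7 yaw 2.529126113404999 ((541.7147827148438, 19.42620849609375), (51.221744537353516, 15.165283203125), 0.2847709655761719)
pad 133 [611.7  40.5 115.9] [588.   28.5 112.1] [625.7  52.  119.8]
tub rim 900 ((506.1540832519531, 278.0704040527344), (161.71534729003906, 200.2245635986328), 85.0062255859375)
black [348. -14.  79.] [432.  61. 119.]
pipe+ [501.  55.  30.] [561. 109. 114.]
```

The crops show the white cap with its tab at the top of the flange, at (278,165) in the top crop. The black pad is to its left at (230,100). In the side crop the pad is at (85,195) with the dog arm leading to the tab. The cap axis is about (541.7, 20.3), the cap yaw about 2.3° and the pad about (612, 42). The tub centre is about (505.7, 278.7) with yaw -5°.

```bash
cat > d.py <<'E'
import sys,numpy as np
from scipy.spatial.transform import Rotation as Ro
from workcell import status
x,y,z,yaw=map(float,sys.argv[1:5])
s=status.state(); R=Ro.from_euler('xyz',s["ee_rot"],degrees=True); T=Ro.from_euler('xyz',[180,0,yaw],degrees=True)
print("t",round(s["time_s"],2),"pos",s["ee_pos"].round(1),"rot",s["ee_rot"].round(2),"F",s["force"].round(1),"M",s["torque"].round(2),"w",round(s["gripper_width"],1))
print("shift tool m",(R.inv().apply(np.array([x,y,z])-s["ee_pos"])/1000).round(4),"rotvec",(R.inv()*T).as_rotvec().round(4))
E
python3 -m jog '[[0.0,0.03,-0.018,0,0,0,0],[0.0,0.05,-0.03,0,0,0,0],[0.0,0.05,-0.03,0,0,0,0],[0.0,0.05,-0.03,0,0,0,0],[0.0,0.05,-0.03,0,0,0,0],[0.0,0.05,-0.03,0,0,0,0],[0.0,0.05,-0.03,0,0,0,0],[0.0,0.05,-0.03,0,0,0,0],[0.0,0.05,-0.03,0,0,0,0],[0.0,0.05,-0.03,0,0,0,0],[0.0,0.04,-0.02,0,0,0,0],[0,0,0,0,0,0,0]]' 30; python3 d.py 620 44.5 330 17.2
```

```text
time_s: 2.6
ee_pos: [585.7, -12.6, 404.3]
ee_rot: [-180.0, -0.0, 25.9]
force: [0.1, 0.6, 0.1]
gripper_width: 0.4
t 2.6 pos [585.7 -12.6 404.3] rot [-1.7999e+02 -2.0000e-02  2.5940e+01] F [0.1 0.6 0.1] M [-0.05 -0.02  0.  ] w 0.4
shift tool m [ 0.0557 -0.0363  0.0743] rotvec [-0.0002 -0.0004  0.1525]
```

```bash
python3 -m jog '[[0.0,0.028,-0.018,0,0,0,0],[0.0,0.028,-0.018,0,0,0,0],[0.0,0,0,0.015,0,0,0.08],[0.0,0,0,0.025,0,0,0.0725],[0.0,0,0,0.025,0,0,0],[0.0,0,0,0.009,0,0,0],[0,0,0,0,0,0,0]]'; python3 d.py 620 44.5 309 17.2
python3 - <<'E'
from h import *
im,_=grab("side"); cv2.imwrite("pics/s1.png",cv2.resize(im[150:330,230:430],None,fx=4,fy=3.3*4/3.3))
im,_=grab("top"); cv2.imwrite("pics/t1.png",cv2.resize(im[150:300,240:400],None,fx=4,fy=4))
E
```

```text
time_s: 3.48
ee_pos: [619.0, 41.2, 330.7]
ee_rot: [180.0, 0.0, 16.9]
force: [0.7, -0.3, 0.8]
gripper_width: -0.0
t 3.48 pos [619.   41.2 330.7] rot [1.800e+02 4.000e-02 1.694e+01] F [ 0.7 -0.3  0.8] M [ 0.04  0.01 -0.  ] w -0.0
shift tool m [ 0.0019 -0.0029  0.0217] rotvec [ 0.      0.0008 -0.0045]
```

View pics/s1.png

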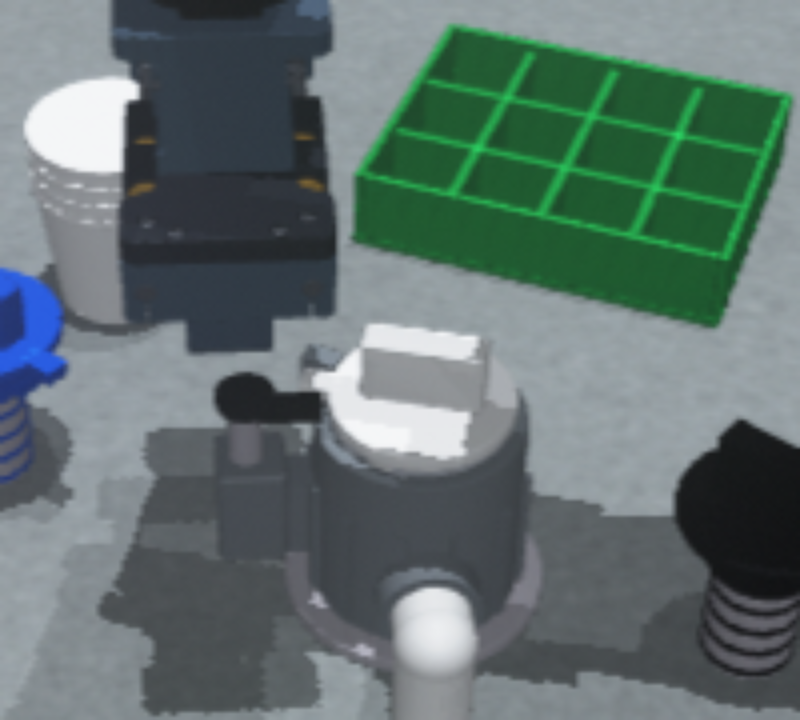

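```bash
python3 - <<'E'
from h import *
im,P=grab("side")
R=(np.hypot(P[...,0]-619,P[...,1]-41)<100)&(P[...,2]>125)&(P[...,1]>-40)
# transform to tool frame: radial/tangential
a=np.radians(17); d=P[R]-[619,41.2,0]
r=d[:,0]*np.cos(a)+d[:,1]*np.sin(a); t=-d[:,0]*np.sin(a)+d[:,1]*np.cos(a); z=d[:,2]
for z0 in range(125,260,8):
    m=(z>=z0)&(z<z0+8)&(np.hypot(P[R][:,0]-542,P[R][:,1]-20)>45)
    if m.sum(): print(z0,m.sum(),"r",r[m].min().round(),r[m].max().round(),"t",t[m].min().round(),t[m].max().round())
E
```

```text
133 13 r -7.0 17.0 t 3.0 7.0
141 67 r -15.0 17.0 t 5.0 10.0
149 65 r -15.0 19.0 t 6.0 11.0
157 30 r -15.0 19.0 t 8.0 12.0
213 87 r -35.0 38.0 t -78.0 82.0
221 234 r -37.0 39.0 t -76.0 82.0
229 306 r -36.0 38.0 t -64.0 84.0
237 433 r -37.0 39.0 t -26.0 89.0
245 207 r -37.0 38.0 t 84.0 90.0
253 876 r -37.0 38.0 t -21.0 91.0
```

View pics/t1.png

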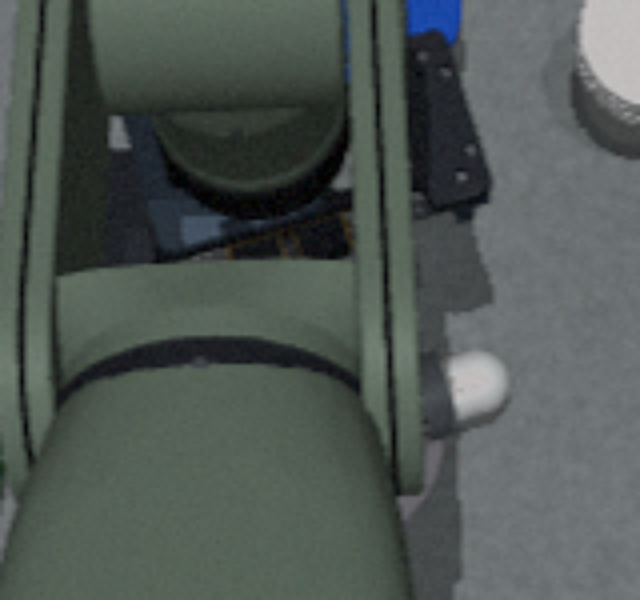

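The side picture shows the closed tips at (230,345), above the pad at (245,395), and the body clears the cap. The arm hides the top view. I'm going down gently.

```bash
python3 -m jog '[[0.0,0.002,-0.003,0.008,0,0,0],[0.0,0,0,0.008,0,0,0],[0.0,0,0,0.004,0,0,0],[0,0,0,0.001,0,0,0],[0,0,0,0,0,0,0]]'; for i in 1; do python3 -m jog '[[0,0,0,0.001,0,0,0],[0,0,0,0.001,0,0,0]]'; done;  python3 -m jog '[[0,0,0,0.001,0,0,0],[0,0,0,0.001,0,0,0]]'
```

```text
time_s: 4.25
ee_pos: [620.3, 45.2, 309.7]
ee_rot: [180.0, -0.0, 17.0]
force: [0.4, -0.4, 0.9]
gripper_width: 0.7
time_s: 4.5
ee_pos: [620.3, 45.2, 307.9]
ee_rot: [180.0, -0.0, 17.0]
force: [0.7, 0.7, 0.2]
gripper_width: 0.3
time_s: 4.75
ee_pos: [620.2, 45.2, 306.3]
ee_rot: [180.0, -0.0, 17.0]
force: [-1.5, -0.4, 3.9]
gripper_width: 0.3
```

```bash
python3 -m jog '[[0,0,0,0.001,0,0,0],[0,0,0,0.001,0,0,0],[0,0,0,0.001,0,0,0],[0,0,0,0.001,0,0,0]]';  python3 -m jog '[[0,0,0,0.001,0,0,0],[0,0,0,0.001,0,0,0],[0,0,0,0,0,0,0]]'; python3 -m jog '[[0,0,0,0.001,0,0,0]]'; python3 -m jog '[[0,0,0,0.0005,0,0,0],[0,0,0,0,0,0,0]]'
```

```text
time_s: 5.25
ee_pos: [620.3, 45.2, 301.7]
ee_rot: [180.0, -0.0, 17.0]
force: [-0.9, 0.8, 4.3]
gripper_width: 0.7
time_s: 5.62
ee_pos: [620.3, 45.2, 299.6]
ee_rot: [180.0, -0.0, 17.0]
force: [-0.3, -0.2, 3.5]
gripper_width: 0.3
time_s: 5.75
ee_pos: [620.3, 45.2, 298.8]
ee_rot: [180.0, -0.0, 17.0]
force: [-1.1, -0.5, 4.0]
gripper_width: 0.4
time_s: 6.0
ee_pos: [620.3, 45.2, 298.2]
ee_rot: [180.0, -0.0, 17.0]
force: [-0.0, 1.0, 2.7]
gripper_width: 0.4
```

```bash
for k in 1; do python3 -m jog '[[0,0,0,0.0005,0,0,0],[0,0,0,0,0,0,0]]'; done; python3 -m jog '[[0,0,0,0.0005,0,0,0],[0,0,0,0,0,0,0]]'
```

```text
time_s: 6.25
ee_pos: [620.3, 45.2, 297.7]
ee_rot: [180.0, -0.0, 17.0]
force: [0.5, -0.1, 3.3]
gripper_width: 0.0
time_s: 6.5
ee_pos: [620.3, 45.2, 297.2]
ee_rot: [180.0, -0.0, 17.0]
force: [-0.6, 0.9, 3.4]
gripper_width: 0.6
```

```bash
python3 -m jog '[[0,0,0,0.0004,0,0,0],[0,0,0,0,0,0,0]]'; python3 -m jog '[[0,0,0,0.0003,0,0,0],[0,0,0,0,0,0,0]]'
```

```text
time_s: 6.75
ee_pos: [620.3, 45.2, 297.0]
ee_rot: [180.0, -0.0, 17.0]
force: [0.6, 0.5, 4.2]
gripper_width: 0.7
time_s: 7.0
ee_pos: [620.2, 45.2, 297.0]
ee_rot: [180.0, -0.0, 17.0]
force: [-1.0, 0.5, 7.3]
gripper_width: 0.7
```

The stop has been felt: the height holds at 297.0 while the force rises. I'm backing off and going above the cap.

```bash
python3 -m jog '[[0,0,0,-0.004,0,0,0],[0,0,0,-0.02,0,0,0],[0.04,0,0,-0.04,0,0,0],[0.04,-0.03,0,0,0,0,0.08],[0.04,-0.03,0,0,0,0,0.08],[0.04,-0.02,0,0,0,0,0.096],[0.04,0,0,0,0,0,0]]'; python3 d.py 541.7 20.3 360 2.3
python3 - <<'E'
from h import *
im,P=grab("side"); cv2.imwrite("pics/s2.png",cv2.resize(im[150:330,230:430],None,fx=4,fy=4))
V=im.max(2)
q=P[(np.hypot(P[...,0]-612,P[...,1]-42)<13)&(P[...,2]>98)&(P[...,2]<120)&(V<80)]
print("pad z",np.percentile(q[:,2],[10,50,90]))
E
```

```text
time_s: 7.88
ee_pos: [541.3, 27.2, 360.3]
ee_rot: [180.0, 0.1, 2.4]
force: [-0.1, -0.5, 0.1]
gripper_width: 40.0
t 7.88 pos [541.3  27.2 360.3] rot [1.80e+02 8.00e-02 2.36e+00] F [-0.1 -0.5  0.1] M [ 0.05 -0.03 -0.02] w 40.0
shift tool m [0.0001 0.0069 0.0003] rotvec [0.     0.0015 0.001 ]
pad z [100.52825304 103.78047858 105.32327639]
```

View pics/s2.png

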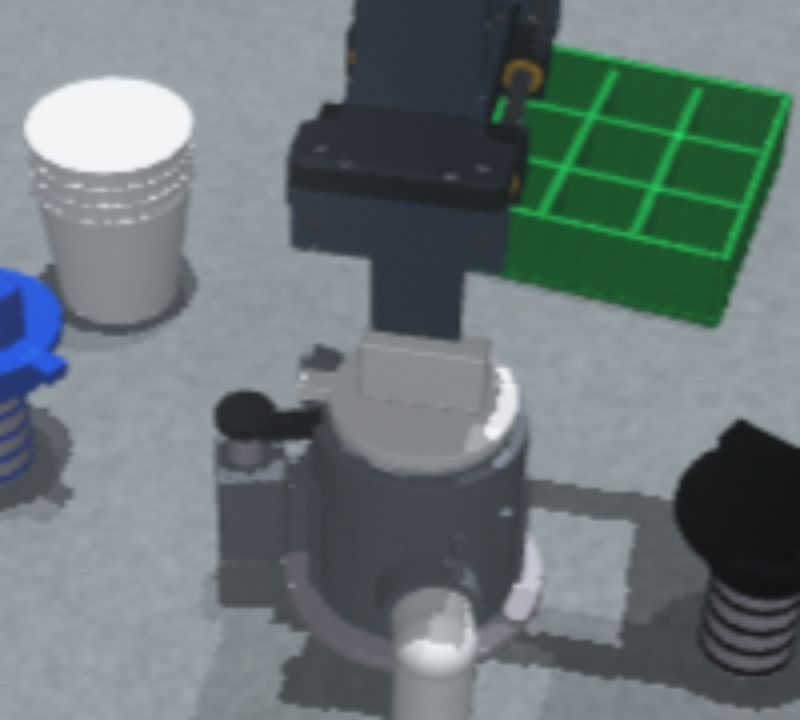

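The pad is down: its disc has dropped to about (245,415), below the tab, and depth gives about 104 mm. The fingers straddle the bar, so I'm descending.

```bash
python3 -m jog '[[0.04,0,0.007,0,0,0,0],[0.04,0,0,0.02,0,0,0],[0.04,0,0,0.02,0,0,0],[0.04,0,0,0.008,0,0,0],[0.04,0,0,0.003,0,0,0],[0.04,0,0,0,0,0,0]]';  python3 d.py 541.7 20.3 308 2.3
```

```text
time_s: 8.68
ee_pos: [543.1, 20.3, 309.8]
ee_rot: [180.0, -0.0, 2.3]
force: [-0.3, -0.4, -0.3]
gripper_width: 40.1
t 8.68 pos [543.1  20.3 309.8] rot [ 1.7999e+02 -4.0000e-02  2.3200e+00] F [-0.3 -0.4 -0.3] M [ 0.06 -0.01 -0.02] w 40.1
shift tool m [-0.0014 -0.0001  0.0018] rotvec [ 0.0001 -0.0007  0.0003]
```

```bash
python3 -m jog '[[0.04,-0.0014,0,0.0015,0,0,0],[0.0,0,0,0,0,0,0],[0.0,0,0,0,0,0,0],[0.0,0,0,0,0,0,0],[0.0,0,0,0,0,0,0],[0.0,0,0,0,0,0,0]]' 8;  python3 d.py 541.7 20.3 308 2.3
```

```text
time_s: 9.43
ee_pos: [541.2, 20.8, 308.3]
ee_rot: [-179.9, -0.0, 2.3]
force: [-2.4, 4.8, 3.9]
gripper_width: 16.2
t 9.43 pos [541.2  20.8 308.3] rot [-179.94   -0.      2.3 ] F [-2.4  4.8  3.9] M [0.9  0.31 0.18] w 16.2
shift tool m [0.0005 0.0005 0.0003] rotvec [-0.0011 -0.      0.0001]
```

```bash
python3 -m jog '[[0.0,0,-0.0008,0,0,0,0],[0.0,0,0,0,0,0,0],[0.0,0,0,0,0,0,0]]';  python3 d.py 541.7 20.3 308 2.3;python3 -m jog '[[0.0,0,0,0,0,0,0],[0.0,0,0,0,0,0,0],[0,0,0,0,0,0,0]]' 30;  python3 d.py 541.7 20.3 308 2.3
```

```text
time_s: 9.8
ee_pos: [541.2, 21.1, 308.2]
ee_rot: [180.0, -0.0, 2.3]
force: [-2.6, 3.9, 5.9]
gripper_width: 16.1
t 9.8 pos [541.2  21.1 308.2] rot [180.    -0.     2.31] F [-2.6  3.9  5.9] M [0.59 0.44 0.13] w 16.1
shift tool m [0.0004 0.0008 0.0002] rotvec [ 0.     -0.      0.0001]
time_s: 10.18
ee_pos: [541.2, 20.9, 308.2]
ee_rot: [180.0, 0.0, 2.3]
force: [-2.6, 2.6, 4.5]
gripper_width: 16.0
t 10.18 pos [541.2  20.9 308.2] rot [1.80e+02 1.00e-02 2.27e+00] F [-2.6  2.6  4.5] M [0.62 0.51 0.02] w 16.0
shift tool m [0.0005 0.0006 0.0002] rotvec [ 0.      0.0003 -0.0006]
```

```bash
python3 -m jog '[[0.0,0,0,0,0,0,-0.04],[0.0,0,0,0,0,0,-0.04],[0,0,0,0,0,0,-0.04]]';  python3 d.py 541.7 20.3 308 2.3;python3 -m jog '[[0.0,0,0,0,0,0,-0.05],[0.0,0,0,0,0,0,-0.05],[0,0,0,0,0,0,-0.05],[0,0,0,0,0,0,0]]' ;  python3 d.py 541.7 20.3 308 2.3
```

```text
time_s: 10.55
ee_pos: [541.0, 20.1, 308.3]
ee_rot: [179.9, 0.1, 9.2]
force: [-3.3, -1.8, 6.7]
gripper_width: 15.7
t 10.55 pos [541.   20.1 308.3] rot [1.7989e+02 7.0000e-02 9.2100e+00] F [-3.3 -1.8  6.7] M [-0.09  0.68 -0.25] w 15.7
shift tool m [ 0.0007 -0.0001  0.0003] rotvec [0.0021 0.0011 0.1206]
time_s: 11.05
ee_pos: [541.0, 20.2, 308.3]
ee_rot: [179.9, 0.1, 17.8]
force: [-3.5, -0.5, 6.3]
gripper_width: 15.7
t 11.05 pos [541.   20.2 308.3] rot [1.7989e+02 9.0000e-02 1.7790e+01] F [-3.5 -0.5  6.3] M [-0.06  0.68  0.04] w 15.7
shift tool m [0.0007 0.0001 0.0003] rotvec [0.0021 0.0013 0.2703]
```

```bash
python3 -m jog '[[0.0,-0.0008,0,0,0,0,-0.05],[0.0,0,0,0,0,0,-0.06],[0,0,0,0,0,0,-0.06],[0.0,0,0,0,0,0,-0.06],[0,0,0,0,0,0,0]]';  python3 d.py 541.7 20.3 308 2.3;python3 -m jog '[[0.0,0,0,0,0,0,-0.06],[0.0,0,0,0,0,0,-0.06],[0,0,0,0,0,0,-0.06],[0.0,0,0,0,0,0,-0.06],[0,0,0,0,0,0,0]]' ;  python3 d.py 541.7 20.3 308 2.3
```

```text
time_s: 11.68
ee_pos: [540.7, 20.1, 308.3]
ee_rot: [179.9, 0.0, 30.9]
force: [-0.8, -0.2, 3.7]
gripper_width: 15.6
t 11.68 pos [540.7  20.1 308.3] rot [1.7989e+02 3.0000e-02 3.0930e+01] F [-0.8 -0.2  3.7] M [-0.11  0.48  0.1 ] w 15.6
shift tool m [0.001  0.0003 0.0003] rotvec [ 0.0021 -0.      0.4997]
time_s: 12.3
ee_pos: [540.7, 20.1, 308.3]
ee_rot: [179.9, 0.1, 44.7]
force: [-0.9, -0.3, 5.6]
gripper_width: 15.5
t 12.3 pos [540.7  20.1 308.3] rot [1.7989e+02 5.0000e-02 4.4690e+01] F [-0.9 -0.3  5.6] M [-0.16  0.36  0.06] w 15.5
shift tool m [0.0009 0.0006 0.0003] rotvec [2.100e-03 2.000e-04 7.398e-01]
```

```bash
python3 -m jog '[[0.0,0,0,-0.0005,0,0,0],[0.0,0,0,0,0,0,0]]';  python3 -m jog '[[0.0,0,0,-0.0005,0,0,0],[0,0,0,0,0,0,0]]'; python3 -m jog '[[0.0,0,0,-0.0003,0,0,0],[0,0,0,0,0,0,0]]'
```

```text
time_s: 12.55
ee_pos: [540.7, 20.1, 308.3]
ee_rot: [179.9, 0.1, 44.7]
force: [0.4, -2.5, 1.3]
gripper_width: 15.5
time_s: 12.8
ee_pos: [540.7, 20.2, 308.4]
ee_rot: [179.9, 0.1, 44.7]
force: [2.0, -4.4, -3.2]
gripper_width: 15.8
time_s: 13.05
ee_pos: [540.7, 20.2, 308.4]
ee_rot: [179.9, 0.1, 44.7]
force: [2.3, -5.0, -5.1]
gripper_width: 16.0
```

```bash
python3 -m jog '[[0.0,0,0,0,0,0,-0.04],[0.0,0,0,0,0,0,0]]';  python3 d.py 541.7 20.3 308 2.3; python3 -m jog '[[0.0,0,0,0,0,0,-0.04],[0.0,0,0,0,0,0,0]]';  python3 d.py 541.7 20.3 308 2.3
```

```text
time_s: 13.3
ee_pos: [540.6, 20.4, 308.4]
ee_rot: [180.0, 0.1, 47.0]
force: [2.9, -4.9, -7.9]
gripper_width: 16.0
t 13.3 pos [540.6  20.4 308.4] rot [1.7996e+02 7.0000e-02 4.6980e+01] F [ 2.9 -4.9 -7.9] M [-1.1  -0.53  0.01] w 16.0
shift tool m [0.0006 0.0008 0.0004] rotvec [0.001  0.0009 0.7798]
time_s: 13.55
ee_pos: [540.5, 20.6, 308.5]
ee_rot: [-180.0, 0.1, 49.2]
force: [1.9, -4.1, -8.1]
gripper_width: 15.8
t 13.55 pos [540.5  20.6 308.5] rot [-1.800e+02  5.000e-02  4.924e+01] F [ 1.9 -4.1 -8.1] M [-0.97 -0.55 -0.05] w 15.8
shift tool m [0.0005 0.0011 0.0005] rotvec [4.000e-04 9.000e-04 8.193e-01]
```

```bash
python3 -m jog '[[0.0,0,0,0.0002,0,0,-0.04],[0.0,0,0,0,0,0,0]]';  python3 d.py 541.7 20.3 308 2.3|head -1; python3 -m jog '[[0.0,0,0,0,0,0,-0.04],[0.0,0,0,0,0,0,0]]'>/dev/null;  python3 d.py 541.7 20.3 308 2.3
```

```text
time_s: 13.8
ee_pos: [540.5, 20.9, 308.4]
ee_rot: [-180.0, 0.0, 51.5]
force: [3.8, -3.3, -9.4]
gripper_width: 16.0
t 13.8 pos [540.5  20.9 308.4] rot [-1.7997e+02  2.0000e-02  5.1520e+01] F [ 3.8 -3.3 -9.4] M [-0.78 -0.5  -0.13] w 16.0
t 14.05 pos [540.5  21.  308.5] rot [-1.7996e+02 -1.0000e-02  5.3790e+01] F [  4.7  -1.4 -10.8] M [-0.47 -0.65 -0.13] w 15.9
shift tool m [0.0001 0.0014 0.0005] rotvec [-7.000e-04  2.000e-04  8.987e-01]
```

```bash
python3 -m jog '[[0.0,0,0,0,0,0,-0.04],[0.0,0,0,0,0,0,0]]'>/dev/null;  python3 d.py 541.7 20.3 308 2.3
```

```text
t 14.3 pos [540.6  21.2 308.5] rot [-1.7996e+02 -3.0000e-02  5.6090e+01] F [  4.2   0.6 -12. ] M [-0.23 -0.74 -0.08] w 15.6
shift tool m [-0.0001  0.0014  0.0005] rotvec [-9.000e-04 -1.000e-04  9.388e-01]
```

```bash
python3 -m jog '[[0.0,0.0002,0.0003,0.0006,0,0,-0.04],[0.0,0,0,0,0,0,0]]'>/dev/null;  python3 d.py 541.7 20.3 308 2.3
```

```text
t 14.55 pos [540.7  21.2 308.5] rot [-1.7994e+02 -3.0000e-02  5.8390e+01] F [ 2.5  0.4 -8.7] M [ 0.04 -0.38 -0.08] w 15.5
shift tool m [-0.0003  0.0013  0.0005] rotvec [-1.10e-03  1.00e-04  9.79e-01]
```

```bash
python3 -m jog '[[0.0,0,0,0,0,0,-0.04],[0.0,0,0,0,0,0,0]]'>/dev/null;  python3 d.py 541.7 20.3 308 2.3
```

```text
t 14.8 pos [540.7  21.2 308.6] rot [-1.7995e+02 -4.0000e-02  6.0670e+01] F [ 1.1  1.8 -7.8] M [ 0.23 -0.31 -0.13] w 15.6
shift tool m [-0.0003  0.0014  0.0006] rotvec [-1.1000e-03 -2.0000e-04  1.0188e+00]
```

```bash
python3 -m jog '[[0.0,0,0,0,0,0,-0.04],[0.0,0,0,0,0,0,0]]'>/dev/null;  python3 d.py 541.7 20.3 308 2.3
```

```text
t 15.05 pos [540.7  21.2 308.7] rot [-1.7995e+02 -5.0000e-02  6.2950e+01] F [ 1.2  1.  -6.5] M [ 0.5  -0.28 -0.12] w 15.9
shift tool m [-0.0004  0.0013  0.0007] rotvec [-1.2000e-03 -4.0000e-04  1.0586e+00]
```

```bash
python3 -m jog '[[0.0,0,0,0,0,0,-0.04],[0.0,0,0,0,0,0,0]]'>/dev/null;  python3 d.py 541.7 20.3 308 2.3
```

```text
t 15.3 pos [540.7  21.2 309. ] rot [-1.7997e+02 -6.0000e-02  6.5240e+01] F [ 0.6  2.5 -3.6] M [ 0.82 -0.09 -0.03] w 15.8
shift tool m [-0.0004  0.0013  0.001 ] rotvec [-1.1000e-03 -6.0000e-04  1.0986e+00]
```

```bash
python3 -m jog '[[0.0,0,0,0,0,0,-0.04],[0.0,0,0,0,0,0,0]]'>/dev/null;  python3 d.py 541.7 20.3 308 2.3
```

```text
t 15.55 pos [540.7  21.2 309.3] rot [-1.7999e+02 -6.0000e-02  6.7550e+01] F [-0.7  4.1 -0.2] M [ 0.99  0.18 -0.02] w 15.7
shift tool m [-0.0004  0.0012  0.0013] rotvec [-7.0000e-04 -8.0000e-04  1.1388e+00]
```

```bash
python3 -m jog '[[0.0,0,0,0,0,0,-0.04],[0.0,0,0,0,0,0,0]]'>/dev/null;  python3 d.py 541.7 20.3 308 2.3
```

```text
t 15.8 pos [540.8  21.1 310.6] rot [ 1.7995e+02 -4.0000e-02  6.9870e+01] F [-3.   3.1  7.2] M [0.69 0.73 0.  ] w 15.8
shift tool m [-0.0004  0.0011  0.0026] rotvec [ 4.0000e-04 -1.2000e-03  1.1794e+00]
```

The gap has been felt: the cap rose 1.3 mm and the force flipped from -8 to +7 N. I'm centring slightly and trying a light lift.

```bash
python3 -m jog '[[0.0,0,0,0,0,0,-0.02],[0.0,0,0,-0.001,0,0,0],[0.0,0,0,0,0,0,0]]'>/dev/null;  python3 d.py 541.7 20.3 308 2.3;python3 -m jog '[[0.0,0,0,-0.001,0,0,0],[0.0,0,0,-0.001,0,0,0],[0.0,0,0,0,0,0,0]]'>/dev/null;  python3 d.py 541.7 20.3 308 2.3
```

```text
t 16.18 pos [540.8  21.  311.7] rot [ 1.7992e+02 -3.0000e-02  7.1010e+01] F [-2.7  3.2  7.3] M [ 0.65  0.72 -0.05] w 15.5
shift tool m [-0.0003  0.0011  0.0037] rotvec [ 9.0000e-04 -1.3000e-03  1.1991e+00]
t 16.55 pos [540.8  21.  313.6] rot [ 1.7992e+02 -3.0000e-02  7.1010e+01] F [-2.1  2.8  6.9] M [ 0.64  0.66 -0.04] w 15.9
shift tool m [-0.0004  0.0011  0.0056] rotvec [ 9.0000e-04 -1.3000e-03  1.1992e+00]
```

It rises freely. I'm lifting slowly past 15 mm.

```bash
python3 -m jog '[[0.0,0,0,-0.002,0,0,0],[0.0,0,0,-0.002,0,0,0],[0.0,0,0,-0.002,0,0,0],[0,0,0,0,0,0,0]]'>/dev/null;  python3 d.py 541.7 20.3 308 2.3;python3 -m jog '[[0.0,0,0,-0.002,0,0,0],[0.0,0,0,-0.002,0,0,0],[0.0,0,0,-0.002,0,0,0],[0.0,0,0,0,0,0,0]]'>/dev/null;  python3 d.py 541.7 20.3 308 2.3
```

```text
t 17.05 pos [540.9  20.5 317.6] rot [1.7996e+02 5.0000e-02 7.1060e+01] F [-1.4 -0.  -1.9] M [-0.02 -0.03 -0.02] w 16.3
shift tool m [0.0001 0.0008 0.0096] rotvec [1.2000e-03 4.0000e-04 1.2001e+00]
t 17.55 pos [540.9  20.8 323.7] rot [179.98  -0.    71.06] F [-0.5  0.7 -1.8] M [-0.01  0.04  0.02] w 15.8
shift tool m [-0.0002  0.0009  0.0157] rotvec [ 4.0000e-04 -3.0000e-04  1.2001e+00]
```

```bash
python3 -m jog '[[0.0,0,0,-0.004,0,0,0],[0.0,0,0,-0.006,0,0,0],[0.0,0,0,-0.008,0,0,0],[0,0,0,-0.008,0,0,0],[0,0,0,0,0,0,0]]'>/dev/null;  python3 d.py 541.7 20.3 308 2.3;python3 -m jog '[[0.0,0,0,-0.01,0,0,0],[0.0,0,0,-0.012,0,0,0],[0.0,0,0,-0.012,0,0,0],[0.0,0,0,-0.012,0,0,0],[0.0,0,0,-0.01,0,0,0],[0.0,0,0,0,0,0,0]]'>/dev/null;  python3 d.py 505.7 278.7 400 71
python3 - <<'E'
from h import *
im,P=grab("side"); cv2.imwrite("pics/s3.png",im)
E
```

```text
t 18.18 pos [541.1  20.8 350.5] rot [ 1.7989e+02 -4.0000e-02  7.1060e+01] F [-0.4  0.6 -2.6] M [-0.02 -0.04 -0.03] w 16.3
shift tool m [-0.0003  0.0007  0.0425] rotvec [ 0.0014 -0.0018  1.2002]
t 18.93 pos [541.   20.8 406.6] rot [ 1.7988e+02 -3.0000e-02  7.1060e+01] F [-0.6 -0.3 -2.7] M [ 0.02 -0.05  0.01] w 15.6
shift tool m [ 0.2325 -0.1171  0.0065] rotvec [ 0.002  -0.0006  0.0011]
```

View pics/s3.png

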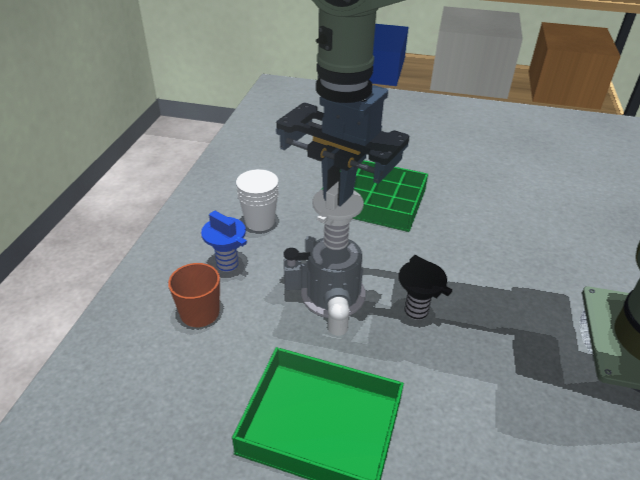

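The cap (338,215) is held upright clear of the housing and the pad is still down. I'm carrying it over the tub.

```bash
python3 -m jog '[[0.0,0.012,-0.006,0,0,0,0],[0.0,0.022,-0.011,0,0,0,0],[0.0,0.03,-0.015,0,0,0,0],[0,0.03,-0.015,0,0,0,0],[0,0.03,-0.015,0,0,0,0],[0,0.03,-0.015,0,0,0,0],[0,0.03,-0.015,0,0,0,0],[0,0.024,-0.013,0,0,0,0],[0,0.016,-0.008,0,0,0,0],[0,0.008,-0.004,0,0,0,0],[0,0,0,0,0,0,0]]'>/dev/null;  python3 d.py 505.7 278.7 310 71
python3 - <<'E'
from h import *
im,P=grab("side"); cv2.imwrite("pics/s4.png",im[150:480,150:550])
q=P[(np.hypot(P[...,0]-506,P[...,1]-279)<30)&(P[...,2]>60)&(P[...,2]<190)]
print(q[:,2].min(), len(q))
E
```

```text
t 20.35 pos [505.4 278.4 405.3] rot [-1.80e+02  4.00e-02  7.11e+01] F [ 0.  -1.  -2.3] M [-0.02 -0.01 -0.03] w 15.9
shift tool m [0.0004 0.0002 0.0953] rotvec [-0.0001  0.0007  0.0017]
120.05282451125106 705
```

View pics/s4.png

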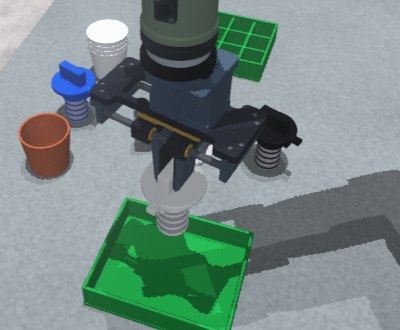

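The cap hangs upright at (172,205) over the middle of the tub, with its underside at about 121 mm. I'm lowering it to about 10 mm above the floor.

```bash
python3 -m jog '[[0.0,0,0,0.01,0,0,0],[0.0,0,0,0.018,0,0,0],[0.0,0,0,0.018,0,0,0],[0,0,0,0.018,0,0,0],[0,0,0,0.018,0,0,0],[0,0,0,0.012,0,0,0],[0,0,0,0.006,0,0,0],[0,0,0,0.004,0,0,0],[0,0,0,0,0,0,0]]';python3 -m jog '[[0,0,0,0.003,0,0,0],[0,0,0,0.003,0,0,0],[0,0,0,0,0,0,0]]'
```

```text
time_s: 21.52
ee_pos: [505.6, 278.2, 301.7]
ee_rot: [180.0, -0.0, 71.1]
force: [0.4, -0.5, -1.7]
gripper_width: 16.1
time_s: 21.9
ee_pos: [505.4, 278.2, 295.3]
ee_rot: [-180.0, 0.0, 71.1]
force: [-0.3, 0.3, -2.0]
gripper_width: 15.5
```

```bash
python3 -m jog '[[0,0,0,0.002,0,0,0],[0,0,0,0.002,0,0,0],[0,0,0,0.001,0,0,0]]';python3 -m jog '[[0,0,0,0.001,0,0,0],[0,0,0,0.001,0,0,0]]';python3 -m jog '[[0,0,0,0.001,0,0,0],[0,0,0,0,0,0,0]]'
```

```text
time_s: 22.28
ee_pos: [505.5, 278.2, 290.3]
ee_rot: [-180.0, 0.0, 71.1]
force: [0.0, 1.0, -3.1]
gripper_width: 15.9
time_s: 22.52
ee_pos: [505.5, 278.2, 288.5]
ee_rot: [180.0, 0.0, 71.1]
force: [-0.6, 0.4, -2.4]
gripper_width: 15.9
time_s: 22.78
ee_pos: [505.5, 278.2, 287.5]
ee_rot: [180.0, 0.0, 71.1]
force: [-0.4, 0.2, -2.3]
gripper_width: 15.8
```

```bash
python3 -m jog '[[0,0,0,0.0007,0,0,0],[0,0,0,0,0,0,0]]';python3 -m jog '[[0,0,0,0.0007,0,0,0],[0,0,0,0,0,0,0]]'
```

```text
time_s: 23.02
ee_pos: [505.5, 278.3, 287.4]
ee_rot: [180.0, -0.0, 71.1]
force: [-0.9, 0.1, 2.3]
gripper_width: 15.9
time_s: 23.28
ee_pos: [505.5, 278.3, 287.3]
ee_rot: [180.0, -0.0, 71.1]
force: [-0.8, -0.4, 6.0]
gripper_width: 16.2
```

Floor contact is at 287.3 (287 predicted). I'm opening and rising.

```bash
python3 -m jog '[[0,0,0,-0.0005,0,0,0],[0.02,0,0,0,0,0,0],[0.03,0,0,0,0,0,0],[0.05,0,0,0,0,0,0],[0.05,0,0,0,0,0,0],[0.05,0,0,0,0,0,0]]';python3 -m jog '[[0.05,0,0,-0.01,0,0,0],[0.05,0,0,-0.02,0,0,0],[0.05,0,0,-0.04,0,0,0],[0.05,0,0,-0.04,0,0,0],[0.05,-0.04,0,0,0,0,0],[0.05,-0.06,0,0,0,0,0],[0.05,-0.06,0,0,0,0,0],[0.05,-0.06,0,0,0,0,0],[0.05,0,0,0,0,0,0]]'
python3 - <<'E'
from h import *
for c,(b) in {"side":(170,480,200,450),"top":(180,340,130,400)}.items():
    im,P=grab(c); cv2.imwrite(f"pics/{c}5.png",cv2.resize(im[b[0]:b[1],b[2]:b[3]],None,fx=2,fy=1.9*2/1.9))
    z=P[...,2]; R=np.hypot(P[...,0]-505,P[...,1]-278)<45
    q=P[R&(z>112)&(z<130)]; f=P[R&(z>85)&(z<97)]
    print(c,"bar",len(q),q.mean(0).round(1) if len(q) else '', "flange",len(f))
    if len(f)>50:
        m=f.mean(0); n=np.linalg.svd(f-m,full_matrices=False)[2][2]; print(m.round(1),"tilt",np.arccos(abs(n[2])).round(3))
    q=P[(np.hypot(P[...,0]-612,P[...,1]-42)<11)&(z>90)&(z<125)]; print("pad z",np.median(q[:,2]) if len(q) else None)
E
```

```text
time_s: 24.02
ee_pos: [505.5, 278.2, 286.5]
ee_rot: [-180.0, 0.0, 71.1]
force: [-0.7, 0.5, 1.0]
gripper_width: 49.8
time_s: 25.15
ee_pos: [432.6, 67.5, 397.6]
ee_rot: [179.9, 0.0, 70.8]
force: [-0.3, 0.0, 0.3]
gripper_width: 50.1
side bar 466 [505.8 280.  117.5] flange 1857
[504.4 284.8  89.3] tilt 0.003
pad z 103.9112136076119
top bar 229 [506.5 275.1 119.9] flange 827
[506.3 282.4  91. ] tilt 0.006
pad z 106.05030589517531
```

View pics/side5.png

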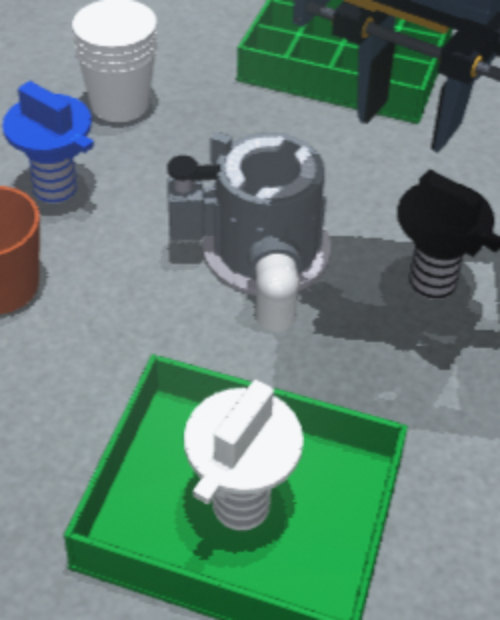

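View pics/top5.png

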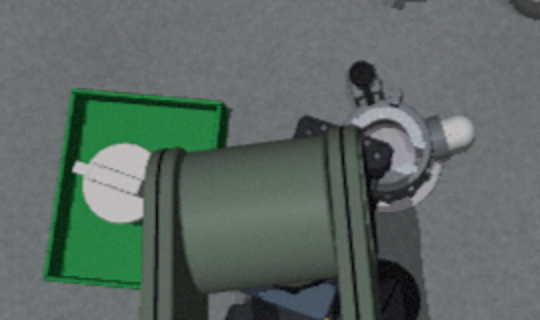

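The side picture shows the cap standing free and upright at (240,450) in the tub, the housing empty, the pad down at (183,165) and the pots in place. In the top picture the cap is at (118,183) inside the tub walls. The gripper is clear of everything, so I'm handing in.

```bash
python3 -m jog '[[0.05,0,0,0,0,0,0],[0.05,0,0,0,0,0,0]]'; python3 -c "
from workcell import ticket; print(ticket.job_done())"
```

```text
time_s: 25.5
ee_pos: [434.5, 71.1, 396.6]
ee_rot: [180.0, -0.0, 71.2]
force: [-0.7, -0.8, 0.4]
gripper_width: 49.7
the job is handed in; nothing more can be done
None
```

The cap is out of the filter and standing upright in the undivided tub, and I handed the job in at 25.5 s. No verdict was reported.

- **Release:** I pushed the pad down until I felt its stop, with no more than about 7 N on it.
- **Twist:** I gripped the bar and turned the cap anticlockwise under a light pull of at most about 12 N. It came free after about 1.18 rad, when it rose and the force flipped to about +7 N.
- **Lift and placing:** I lifted it straight out, lowered it until it met the tub floor with at most about 6 N, let go and moved the arm clear.

The last checks agreed, apart from small differences:

- **Cap:** it stands about 0.005 rad off upright near the tub's centre. Its height matches standing on the floor, and the force trace showed the contact.
- **Release:** the pad is still down, at about 104–106 mm against 116 mm when up.
- **Surroundings:** the pots look unmoved in the side picture, though I did not measure them. The gripper touches nothing.
- **Differences:** the two cameras disagreed by 2–5 mm on the bar and flange positions, because the arm hid part of the top view. Both place the cap well inside the limits.

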